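# Pry open the pattern case and load the sole block

## Robot

A 7-joint arm with a two-finger parallel gripper is mounted at the origin on the work surface. World frame = base frame: x ahead of the robot, y to its left, z up, the work surface at z = 0. Lengths are in mm, angles in rad, forces in N, time in s.
With the tool pointing down it reaches from about 400 to 900 mm from the base axis. Payload 5.6 kg.
Tool frame: the origin (TCP) lies midway between the tips of the shut fingers; the grasp point (between the pads) lies 19 mm behind it; z points along the fingers, y is the line along which they close (so a half turn about z gives the same grasp; the last joint's range is limited). The gripper opens to 92 mm and grips with 3 to 60 N. Pads are 20 mm wide; open, the fingers measure 128 mm over their backs; the gripper's body (75 mm by 189 mm) begins 69 mm behind the grasp point.
Start: joints at [1.148, 0.468, -0.012, 1.603, 0.006, 1.071, -0.056], TCP at [240.938, -603.704, 214.592] pointing down, gripper open.
Joint ranges: [-2.53, 2.53], [-0.31, 2.02], [-1.57, 1.55], [0.28, 2.44], [-1.29, 4.43], [0.15, 1.84], [-2.92, 2.92]. Speed limits (rad/s): [2.57, 2.57, 3.14, 3.14, 3.14, 3.14, 3.14].

## Interface

Orientations are given as a rotation vector (axis times angle).
In Python, from cell import robot, grip, kin, viewer gives the robot as it stands. Calls block until the motion is done:
- robot.movep(position, orientation): joint-space move of the TCP to a pose.
- robot.servo_line(position, feed=150, rotation=None): straight line of the TCP; rotation=None keeps the orientation; feed is the mean speed in mm/s.
- robot.goto_joints(angles): joint-space move.
- grip(opening, newtons=None): opening from 0.0 (shut) to 1.0 (fully open); newtons is the grip in N (None keeps the last); returns when the fingers have stopped.
- robot.hold(seconds).
- kin.ik(position, orientation): joint angles nearest the present ones, or None.
- robot.observe(): the state.
- viewer.read_camera(name): name is "scene" or "top" or "wrist"; returns the picture (384x512x3 uint8, red, green, blue); there is no depth.
- viewer.camera_info(name): a dict with "camera_matrix" (3x3 intrinsics, pixels), "R" (3x3) and "t" (3): a world point X has camera coordinates R X + t. Camera axes: x right, y down, z forward; pixel columns grow to the right and rows downward; lengths in mm; the calibration is good to about 2 mm. A picture is of the moment at which its call begins: read the wrist's pose just before it. camera_info takes no time and is no camera call; for the wrist camera it gives the pose at the moment of the call.
A pose or a line that the arm cannot do raises robot.IKError and nothing moves.
- robot.job_done(): hands the job in; it is judged then, once.
Trained networks look in the newest picture that a camera, given by its name, has taken for a name from the list of things; names that differ only in an ending like _2 or _b are one class to them, and where a whole thing is asked for, a point or a joint stands for the part that bears it (a point fixed in the world has none). Each returns a list of dicts, best first, with "confidence" (0 to 1); they miss things now and then, are a little off and sometimes report something else, mostly with a low value. They report only what shows in the picture. A call takes as long as a camera call. They do not tell look-alikes from the thing itself.
- viewer.silhouettes(name, camera): "mask" (384x512 bool, what is visible of it).
- viewer.pinpoint(name, camera): "at" ([x, y, z] in mm, in the coordinates of the camera as it stood for that picture, good to about 4 mm: a listed point, or the origin of a listed thing).
The state is a dict: "t": time; "joints": joint angles; "joint_velocities": joint speeds; "joint_torque": joint torques, N m; "tcp_pos": TCP position; "tcp_rot": TCP orientation; "contact_force": force on the tool from outside, world axes, zero at the start; "wrist_torque": the same for the moment, N m; "grip_width": opening from 0.0 (shut) to 1.0 (fully open); "grip_force": force on a finger pad.
Only numpy, scipy, OpenCV 4.12 (cv2) and the standard library are available. Lean on these libraries where they do the work, as an engineer would, in place of code of your own. Each camera call takes 0.05 s, during which the arm holds its last target. There are 200 camera calls.

## Task

With the flat blade from the cork mat, pry up the case's blue cover at the notch in its front wall (fingers off the case while prying) and swing it right open, past upright, so that it stands by itself. Then push the wooden sole block along its board all the way into the case, against the end wall, and shut the cover fully over it. The blade must end lying flat on the cork mat again, and the glue bottle, the jar and the stack of soles must be left where they stand.

Things in the scene. Friction and masses are not known exactly. Their poses are not given: they have to be found in the camera images.
- case: Fixed wooden case on a board 120 (x) x 342 (y) x 6 mm. Origin: on the bench under the chamber centre; -x front (notch), +x hinge side, -y open mouth. Chamber x -42 to 42, y -73 (mouth) to 73 mm (end wall); walls 6 mm, top z = 46. The board runs on as an open apron to y = -263; 22 mm high flared guides, y -131 to -72, lead into the mouth. Block home: its origin at y = +3.
- notch (a point): Centre of the pry notch in the case's front wall, on the wall's outer face: an opening 46 mm wide (y) and 10 mm high (z = 36 to 46 mm), closed above by the underside of the cover, marked by a yellow strip just below it. The blade goes in along the case's +x. Axes as the case.
- hinge (a point): Middle of the cover's hinge axis, at the top of the case's +x wall (x = 48, z = 46 mm in the case frame); the axis runs along the case's y.
- lid (a joint): Angle of the blue cover, rad: 0 shut, 1.57 upright, 1.85 stop, where it stands by itself; below upright it falls shut slowly. Plate 96 (x) x 162 (y) x 6 mm, 0.2 kg, on top of the walls, front edge flush with the front wall, no handle. A flange hangs 12 mm down from its front half at the mouth end (y = -80, 6 thick), barring the mouth; clear of a block that is home.
- lid_edge (a point): Middle of the lower front edge of the cover, 96 mm from the hinge axis; moves with the cover. With the cover open, its flange stands up at the hinge side of the mouth: keep a wide gripper towards the front wall there.
- block: Loose light-wood sole pattern block with a dark sole shape on top, 80 (x) x 140 (y) x 34 mm, about 0.25 kg. Origin: centre of its underside. It starts on the apron, 6 mm above the bench, its +y end towards the mouth.
- blade: Loose flat pry blade lying along its x: orange handle 90 (x) x 20 (y) x 22 mm, and a steel blade 28 mm wide and 3 mm thick from the handle's +x end to x = 115 mm, at z = 9 to 12 mm; 0.15 kg. Origin: centre of the underside of the handle; z up.
- blade_grip (a point): Where to grip the handle: x = 12, z = 11 mm in the blade's frame, near the centre of mass; axes as the blade.
- blade_tip (a point): Middle of the blade's end: x = 115, z = 10.5 mm in the blade's frame.
- mat: Fixed cork mat 220 (x) x 130 (y) x 4 mm on which the blade lies at the start. Origin: centre of its underside.
- glue: Loose white bottle, diameter 60 mm, 170 mm high, a bystander. Origin: centre of its underside.
- jar: Loose amber jar with a white cap, diameter 72 mm, 70 mm high, a bystander. Origin: centre of its underside.
- soles: Loose stack of dark leather soles, 72 (x) x 160 (y) x 24 mm, a bystander. Origin: centre of its underside.
Things that resemble listed ones, but are neither listed nor needed, are in the scene too. Several things have the shape of the blade; the one meant has the colours described above.

How it is judged (in metres and radians):
On the way, in this order (a step that is already met when the one before it is completed fails the run):
1. the blade holds the cover raised by more than 0.12 rad, the fingers not touching the case or cover (value of joint lid above 0.12 rad and contact force between blade and case above 0.2 N and contact force between the fingers and case below 0.5 N), for 0.1 s.
2. the cover stands open past upright (over 1.57 rad) (value of joint lid above 1.57 rad), for 0.2 s.
3. the block is home: within 6 mm of the end wall, the cover still open (y of block in the frame of case above -0.003 m and value of joint lid above 1 rad), for 0.2 s.
4. the cover is shut over the block (under 0.06 rad) (y of block in the frame of case above -0.003 m and value of joint lid below 0.06 rad), for 0.2 s.
At the end, for the whole second after the job is handed in: The block is in the case within 6 mm of the end wall, the cover is shut (under 0.06 rad), the blade lies flat and still on the cork mat (middle of its handle over the mat, under 10 mm high, tilt under 0.15 rad), and nothing moves (all of step 4 and x of blade in the frame of mat between -0.11 and 0.11 m and y of blade in the frame of mat between -0.065 and 0.065 m and z of blade in the frame of mat below 0.01 m and angle between blade's own z axis and vertical below 0.15 rad and linear speed of each of blade, block below 0.02 m/s); the robot touches nothing.
It fails at once if the glue bottle is moved by more than 25 mm (distance of glue from where it was at the start of the episode above 0.025 m).
It fails at once if the jar is moved by more than 25 mm (distance of jar from where it was at the start of the episode above 0.025 m).
It fails at once if the stack of soles is moved by more than 25 mm (distance of soles from where it was at the start of the episode above 0.025 m).
It also fails if it takes over 72 s, if anything falls off the work surface, if the arm or the gripper's body presses on something with over 40 N, if the wrist force passes 120 N, or if a joint passes its speed limit or range.

## Working session

There is one attempt and no reset: what is moved stays moved. The work goes in short steps, each a Python script; the robot and the scene stay as the last script left them, time stands still between calls to the robot, and variables do not carry over. Pictures are saved under pics/ and viewed, at most 10 in all, crops included, and the job is handed in when it is done.

```bash
mkdir -p pics; ls; cat > h.py <<'E'
import numpy as np, cv2
from cell import robot, grip, kin, viewer
from scipy.spatial.transform import Rotation as Rot
def snap(cam,fn=None):
    info=viewer.camera_info(cam); im=viewer.read_camera(cam)
    if fn: cv2.imwrite('pics/'+fn,im[:,:,::-1])
    return im,info
def w(info,at): return np.array(info['R']).T@(np.array(at)-np.array(info['t']))
def proj(info,X):
    c=np.array(info['R'])@np.array(X)+np.array(info['t']); p=np.array(info['camera_matrix'])@c
    return p[:2]/p[2]
E
python3 - <<'E'
from h import *
np.set_printoptions(precision=1,suppress=True)
ims=[]
for cam in ['scene','top']:
    im,info=snap(cam); ims.append(im)
    print(cam,'cam pos',-np.array(info['R']).T@info['t'])
    for n in ['case','notch','hinge','lid_edge','block','blade','blade_grip','blade_tip','mat','glue','jar','soles']:
        for r in viewer.pinpoint(n,cam)[:4]:
            X=w(info,r['at']); print(n,round(r['confidence'],2),X,proj(info,X))
cv2.imwrite('pics/a.png',cv2.cvtColor(np.vstack([ims[0],ims[1]]),cv2.COLOR_RGB2BGR)[:, :]) 
cv2.imwrite('pics/scene.png',ims[0][:,:,::-1]);cv2.imwrite('pics/top.png',ims[1][:,:,::-1])
print(robot.observe())
E
```

```text
pics
scene cam pos [1040.4  664.6 1206.4]
case 0.74 [538.3 167.9  -0.1] [280.1 216.2]
case 0.71 [ 475.  -289.2   -1.2] [214.3 128.7]
notch 0.59 [491.3 164.5  44.7] [290.7 200.6]
hinge 0.57 [588.8 172.   45.8] [269.7 218.5]
hinge 0.29 [ 476.2 -288.3   -1.9] [214.2 129.1]
lid_edge 0.97 [490.9 163.1  46.7] [290.6 200. ]
block 0.6 [562.   -1.5   5. ] [242.9 186.8]
block 0.58 [ 438.6 -297.1    6.7] [220.4 121.6]
blade 0.77 [ 724.7 -354.8    0. ] [149.7 150.4]
blade 0.7 [434.4 -65.3  -0.8] [259.3 158.2]
blade 0.64 [ 441.3 -298.3    7.1] [219.7 121.7]
blade 0.56 [ 211.6 -237.     2.7] [274.5 104.2]
blade_grip 0.84 [ 737.9 -365.4    9.2] [144.6 148.9]
blade_grip 0.81 [ 816.9 -107.3   10.9] [163.8 206. ]
blade_grip 0.56 [ 449.  -302.9   18.2] [217.1 120. ]
blade_grip 0.49 [ 211.6 -255.    11.4] [271.6 100.2]
blade_tip 0.86 [730.7 -47.3  11.6] [195.2 203.5]
blade_tip 0.62 [ 824.1 -418.3   12.3] [116.6 151.5]
blade_tip 0.56 [ 546.6 -348.3   15.8] [189.7 125.8]
blade_tip 0.45 [ 194.1 -353.3   12.6] [259.4  85.2]
mat 0.76 [ 479.5 -287.8   -0.2] [213.5 129.2]
glue 0.72 [ 708.  -227.3    2.3] [172.
[... 1017 characters left out ...]
mat 0.77 [ 483.8 -291.8    4.1] [362.2 206.2]
glue 0.68 [ 708.6 -227.8    2.4] [340.9 130. ]
glue 0.59 [497.2 163.3  37.4] [205.6 197.5]
glue 0.46 [522.8 420.6   1.2] [119.7 187.1]
jar 0.72 [431.2 -62.2  -0.6] [283.3 222.3]
soles 0.79 [525.3 419.4   0.3] [120.2 186.3]
{'t': 1.3, 'joints': array([ 1.1,  0.5, -0. ,  1.6,  0. ,  1.1, -0.1]), 'joint_velocities': array([ 0.,  0., -0., -0., -0., -0.,  0.]), 'joint_torque': array([ -0. , -52. ,  -0. , -24.4,  -0.1,   0. ,   0. ]), 'tcp_pos': array([ 240.9, -603.7,  214.6]), 'tcp_rot': array([ 3.1,  0.6, -0. ]), 'contact_force': array([ 0.5, -0.2,  0.6]), 'wrist_torque': array([-0.1,  0. , -0. ]), 'grip_force': 0.0, 'grip_width': 0.9998603960749394}
```

```bash
python3 - <<'E'
import cv2,numpy as np
t=cv2.imread('pics/top.png');c=t[60:330,80:430]
cv2.imwrite('pics/topc.png',cv2.resize(c,None,fx=2.2,fy=2.2,interpolation=cv2.INTER_CUBIC))
E
```

```text
(no output)
```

View pics/topc.png

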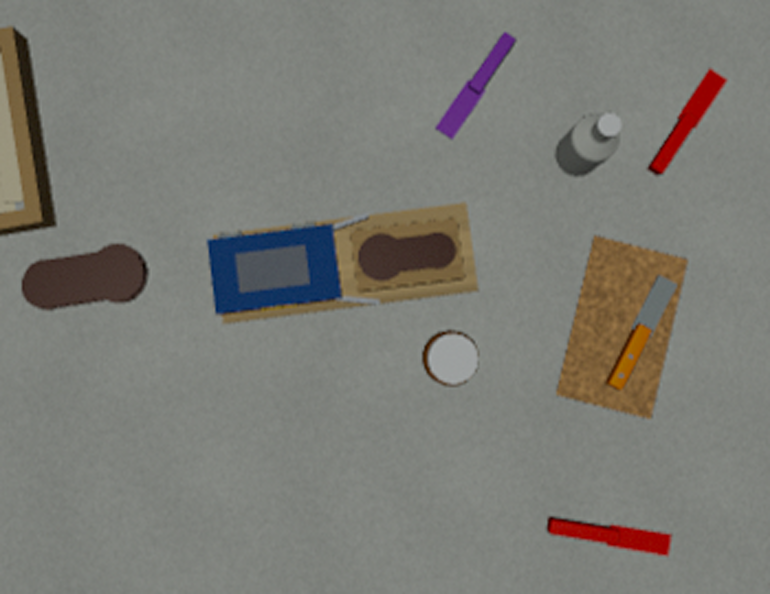

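View pics/scene.png

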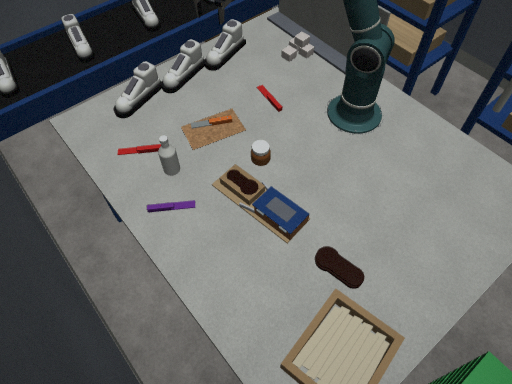

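Four things have the blade's shape in the enlarged top crop: red (685,120), purple (477,85), red (610,535) and the one with orange handle and steel blade (643,332) on the cork mat. Only the last fits the description (orange/steel, on the mat). The case is at crop (275,270) with the block on the apron at (408,250); the jar, glue and soles are clear.

```bash
cat >> h.py <<'E'
def down(psi): return (Rot.from_euler('z',psi)*Rot.from_euler('x',np.pi)).as_rotvec()
def look(names,fn=None,cam='wrist'):
    info=viewer.camera_info(cam); im=viewer.read_camera(cam)
    if fn: cv2.imwrite('pics/'+fn,im[:,:,::-1])
    for n in names:
        for r in viewer.pinpoint(n,cam)[:2]:
            X=w(info,r['at']); print(n,round(r['confidence'],2),X.round(1),proj(info,X).round())
    return im,info
E
python3 - <<'E'
from h import *
robot.movep([440,60,330],down(0.13)); print(robot.observe()['t'])
look(['case','notch','hinge','lid_edge','block'],'w1.png')
robot.movep([540,100,330],down(0.13))
look(['case','notch','hinge','lid_edge','block'],'w2.png')
robot.movep([440,-290,260],down(-0.475)); print(robot.observe()['t'])
look(['blade','blade_grip','blade_tip','mat'],'w3.png')
robot.movep([470,-310,200],down(-0.475)); print(robot.observe()['t'])
look(['blade','blade_grip','blade_tip','mat'],'w4.png')
print(robot.observe()['t'])
a=[cv2.imread(f'pics/w{i}.png') for i in (1,2,3,4)]
cv2.imwrite('pics/w.png',cv2.resize(np.vstack([np.hstack(a[:2]),np.hstack(a[2:])]),(800,600)))
E
```

```text
3.7917
case 0.96 [537.9 169.4  -1. ] [196.  77.]
notch 0.61 [494.5 164.3  41.7] [191. 106.]
hinge 0.87 [585.4 173.5  44.8] [189.  38.]
hinge 0.27 [566.9  -0.6   7.4] [306.  71.]
lid_edge 0.64 [490.8 157.5  41.7] [196. 109.]
lid_edge 0.31 [ 449.5 -304.1   13. ] [473. 170.]
case 0.8 [539.8 172.1  -1.6] [214. 141.]
case 0.64 [494.7 162.3  41.7] [214. 174.]
notch 0.57 [494.5 165.7  43.8] [212. 174.]
hinge 0.61 [586.2 171.3  45.8] [214. 114.]
lid_edge 0.57 [491.4 159.7  43.3] [216. 176.]
lid_edge 0.45 [585.9 176.1  45.6] [210. 114.]
block 0.51 [433.7 -61.8   1.6] [339. 217.]
6.4083
blade 0.91 [ 436.9 -299.3    1.6] [265. 154.]
blade 0.82 [ 212.2 -235.7    0.8] [291. 291.]
blade_grip 0.97 [ 210.4 -252.8   12.7] [302. 292.]
blade_grip 0.66 [ 450.1 -303.8   13.3] [264. 145.]
blade_tip 0.64 [ 540.7 -345.6   16. ] [261.  69.]
mat 0.57 [ 478.7 -291.2   -2.5] [246. 130.]
7.0417
blade 0.97 [ 438.2 -300.1    3.2] [262. 187.]
blade 0.68 [ 213.3 -238.     1.1] [293. 334.]
blade_grip 0.89 [ 448.3 -304.    15.6] [261. 182.]
blade_grip 0.59 [ 212.7 -253.8   11.3] [304. 336.]
blade_tip 0.82 [ 540.2 -346.2   16.2] [258.  96.]
blade_tip 0.68 [ 191.6 -354.2   11.5] [374. 320.]
mat 0.88 [ 4.799e+02 -2.930e+02 -1.000e-01] [242. 161.]
7.2917
```

View pics/w.png

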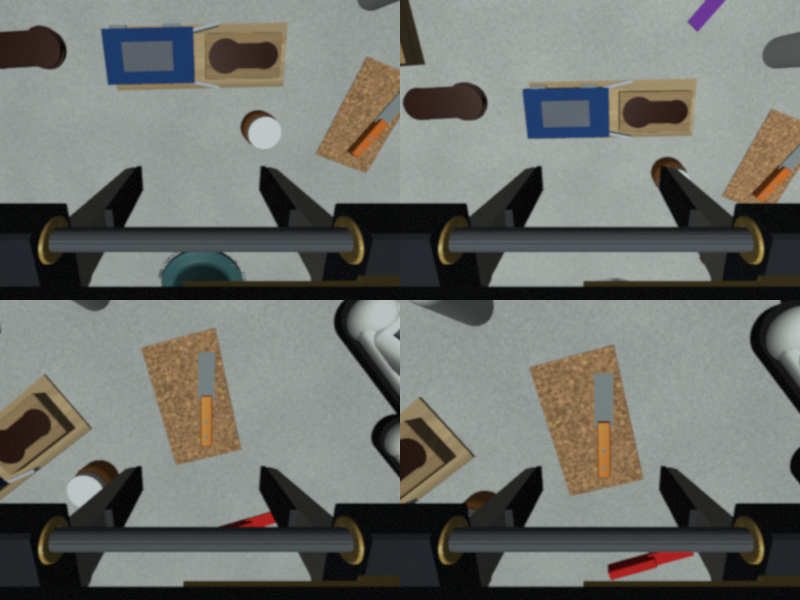

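The wrist views (2x2 mosaic) show the cover at (150,55) and (565,112), and the orange-handled blade on its mat at (207,400) and (603,430), nearly aligned with the tool. I'll refine with colour segmentation.

```bash
cat >> h.py <<'E'
def plane(info,uv,z):
    K,R,t=(np.array(info[k]) for k in ('camera_matrix','R','t'))
    c=-R.T@t; d=(R.T@np.linalg.solve(K,np.c_[uv,np.ones(len(uv))].T)).T
    return (c+d*((z-c[2])/d[:,2])[:,None])[:,:2]
def rect(im,info,kind,z):
    h=cv2.cvtColor(im,cv2.COLOR_RGB2HSV)
    m={'orange':cv2.inRange(h,(8,150,60),(22,255,255)),'blue':cv2.inRange(h,(100,120,40),(125,255,255)),
       'cork':cv2.inRange(h,(8,70,50),(22,255,255))}[kind]
    cs,_=cv2.findContours(m,cv2.RETR_EXTERNAL,cv2.CHAIN_APPROX_NONE)
    c=max(cs,key=cv2.contourArea)[:,0].astype(float)
    (p,s,a)=cv2.minAreaRect(plane(info,c,z).astype(np.float32))
    return np.round(p,1),np.round(s,1),round(a,2),len(c)
E
python3 - <<'E'
from h import *
im,info=snap('wrist')
print('wrist orange',rect(im,info,'orange',26))
h=cv2.cvtColor(im,cv2.COLOR_RGB2HSV)
im,info=snap('top')
print('top orange',rect(im,info,'orange',26)); print('top blue',rect(im,info,'blue',52))
cs,_=cv2.findContours(cv2.inRange(cv2.cvtColor(im,cv2.COLOR_RGB2HSV),(100,120,40),(125,255,255)),0,1)
im,info=snap('scene'); print('scene blue',rect(im,info,'blue',52))
print(robot.observe()['t'])
E
```

```text
wrist orange (array([ 439.5, -299. ]), array([19.8, 88.6]), 62.56, 163)
top orange (array([ 440.2, -294.9]), array([25.5, 91.6]), 63.89, 69)
top blue (array([540.7, 166.9]), array([ 94.5, 159.6]), 8.58, 175)
scene blue (array([ 672.9, -781.2]), array([917.2, 161.6]), 0.07, 439)
7.4417
```

```bash
cat >> h.py <<'E'
TH=0.14; C0=np.array([540.3,169.3])
def cw(x,y,z):
    c,s=np.cos(TH),np.sin(TH); return [C0[0]+c*x-s*y, C0[1]+s*x+c*y, z]
def st(tag=''):
    o=robot.observe(); print(tag,'t',round(o['t'],2),o['tcp_pos'].round(1),'F',o['contact_force'].round(1),'g',round(o['grip_width'],3),round(o['grip_force'],1))
E
python3 - <<'E'
from h import *
p=[450.1,-304.5]
robot.movep(p+[60],down(-0.477)); robot.servo_line(p+[7],feed=100); st('low')
grip(0.0,40); st('grip')
robot.servo_line(p+[120],feed=200); st('up')
robot.movep(cw(-155,0,110),down(TH)); st('front')
look(['blade_tip','notch','lid_edge','hinge'],'f_w.png')
for cam in ('top','scene'):
    print(cam); look(['blade_tip','notch','lid_edge','hinge'],f'f_{cam}.png',cam)
a=cv2.imread('pics/f_top.png')[130:290,130:330]; b=cv2.imread('pics/f_scene.png')[120:280,200:360]
cv2.imwrite('pics/f.png',np.hstack([cv2.resize(x,(400,400),interpolation=2) for x in (a[:,20:180],b)]))
E
```

```text
low t 8.75 [ 450.6 -304.6    7.3] F [ 0.4  0.3 -0.2] g 1.0 0.0
grip t 9.83 [ 450.1 -304.4    7. ] F [-0.3  0.1 -0.8] g 0.216 40.0
up t 10.55 [ 449.1 -304.3  119.1] F [ 0.4 -0.1 -1.6] g 0.212 40.0
front t 12.22 [387.5 146.7 109.9] F [ 0.5 -0.6 -0.8] g 0.21 40.0
blade_tip 0.83 [488.  166.7 117.7] [245.  45.]
notch 0.83 [492.7 165.2  43.2] [252.  56.]
notch 0.38 [433.2 -66.    1.2] [485. 165.]
lid_edge 0.62 [492.5 159.7  43.3] [259.  58.]
top
blade_tip 0.85 [488.2 165.  118.6] [201. 200.]
blade_tip 0.8 [ 192.6 -354.9    8.8] [384. 308.]
notch 0.76 [495.1 162.   38.3] [206. 198.]
lid_edge 0.81 [497.6 158.5  46. ] [207. 197.]
hinge 0.75 [591.4 174.4  47.8] [202. 164.]
hinge 0.66 [431.1 -65.1  -3.1] [284. 222.]
scene
blade_tip 0.84 [733.1 -44.5  11.8] [195. 204.]
blade_tip 0.74 [ 193.6 -354.    13.2] [259.  85.]
notch 0.66 [490.9 161.4  46.1] [290. 200.]
notch 0.58 [494.2 165.1  43.3] [290. 201.]
lid_edge 0.74 [495.1 159.6  46.1] [289. 200.]
hinge 0.55 [587.6 172.9  44.4] [270. 219.]
```

View pics/f.png

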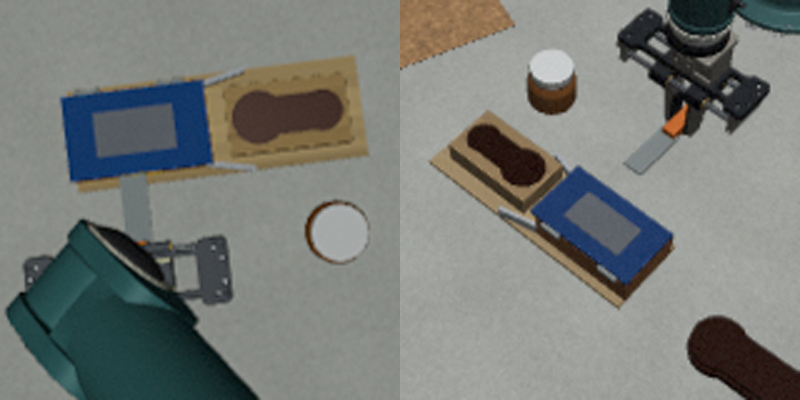

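View pics/f_w.png

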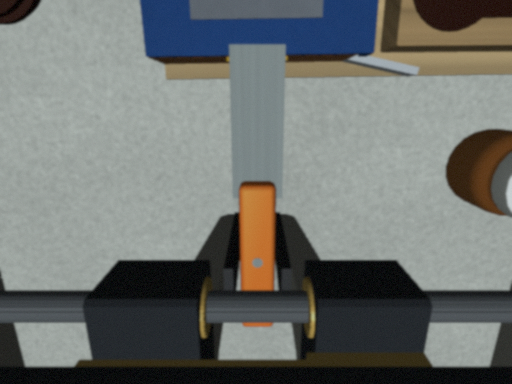

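The blade is held straight with its tip at (258,45) in the wrist view, centred on the yellow notch strip (228–287, 58). The scene view shows the blade level in front of the case.

```bash
python3 - <<'E'
from h import *
R=103; off=7.5   # tip top edge above TCP: 12-3=9 -> mid 7.5
robot.servo_line(cw(-168,0,110),feed=150); robot.servo_line(cw(-168,0,33.3),feed=120)
robot.servo_line(cw(-118,0,33.3),feed=50); st('in')
robot.servo_line(cw(-118,0,36),feed=40); st('touch')
for th in np.arange(0.05,0.32,0.05):
    robot.servo_line(cw(48-63*np.cos(th)-R,0,46+63*np.sin(th)-9),feed=40); st(round(th,2))
robot.hold(0.2)
look(['blade_tip','lid_edge'],'p_s.png','scene'); look(['lid_edge'],'p_w.png')
a=cv2.imread('pics/p_s.png')[120:280,220:360]; b=cv2.imread('pics/p_w.png')
cv2.imwrite('pics/p.png',np.hstack([cv2.resize(a,(350,400),interpolation=2),cv2.resize(b,(450,400))]))
E
```

```text
in t 15.17 [423.  152.8  33.3] F [ 0.2  0.6 -1.9] g 0.213 40.0
touch t 15.42 [423.5 152.9  36.2] F [-0.3 -0.1 -2.2] g 0.218 40.0
0.05 t 15.67 [423.2 152.7  40.2] F [-0.3  0.3 -1.9] g 0.215 40.0
0.1 t 15.92 [423.6 152.8  43.3] F [-0.7 -0.5 -3. ] g 0.21 40.0
0.15 t 16.17 [424.1 152.9  46.5] F [-1.2  0.7 -2.7] g 0.214 40.0
0.2 t 16.42 [424.8 153.1  49.7] F [-0.1 -0.7 -2.6] g 0.215 40.0
0.25 t 16.67 [425.6 153.2  52.8] F [-0.2 -0.4 -1.4] g 0.213 40.0
0.3 t 16.92 [426.4 153.3  55.8] F [-0.7 -0.7 -2. ] g 0.216 40.0
blade_tip 0.81 [ 819.9 -418.4   13. ] [118. 151.]
blade_tip 0.72 [733.  -44.9   9.8] [195. 205.]
lid_edge 0.78 [500.6 161.8  74. ] [289. 197.]
lid_edge 0.75 [495.5 162.9  70.6] [257. 112.]
```

View pics/p.png

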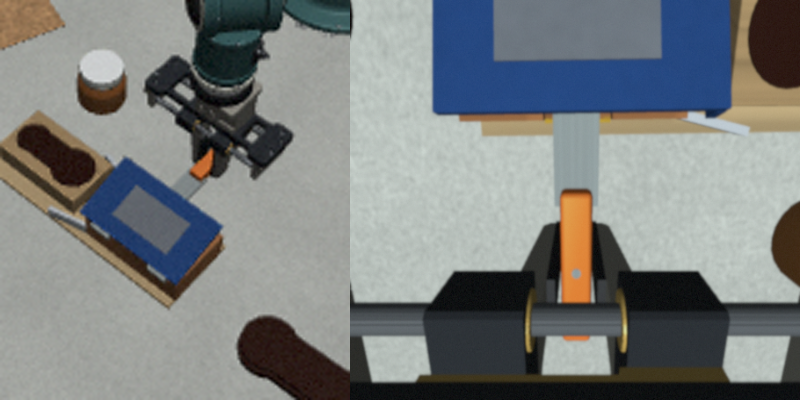

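The cover is visibly raised on the blade, with its edge at z≈72 (about 0.28 rad) and the fingers well in front of the case. I'll continue the arc past upright.

```bash
python3 - <<'E'
from h import *
R=103
for i,th in enumerate(np.arange(0.4,1.81,0.1)):
    robot.servo_line(cw(48-63*np.cos(th)-R,0,46+63*np.sin(th)-9),feed=50)
    if i%3==0: st(round(th,2))
robot.hold(0.4); st('open')
look(['lid_edge','blade_tip'],'o_s.png','scene'); look(['lid_edge'],'o_w.png')
a=cv2.imread('pics/o_s.png')[120:280,220:360]; b=cv2.imread('pics/o_w.png')
cv2.imwrite('pics/o.png',np.hstack([cv2.resize(a,(350,400),interpolation=2),cv2.resize(b,(450,400))]))
E
```

```text
0.4 t 17.64 [428.6 153.6  61.9] F [ 0.2 -0.6 -2.2] g 0.21 40.0
0.7 t 18.47 [438.6 155.   77.9] F [ 0.3  0.2 -1.8] g 0.211 40.0
1.0 t 19.29 [452.8 157.1  90.3] F [-1.8  0.1 -1.8] g 0.213 40.0
1.3 t 20.12 [469.8 159.4  97.9] F [ 0.  -0.  -1.3] g 0.214 40.0
1.6 t 20.94 [488.2 162.  100. ] F [ 0.1  0.3 -1.8] g 0.218 40.0
open t 21.89 [500.  163.6  98.4] F [ 0.2 -0.1 -0.7] g 0.214 40.0
lid_edge 0.79 [612.1 181.6 138.2] [266. 210.]
blade_tip 0.85 [731.  -45.4  11.4] [195. 204.]
blade_tip 0.74 [ 197.4 -354.    10.9] [259.  86.]
```

View pics/o.png

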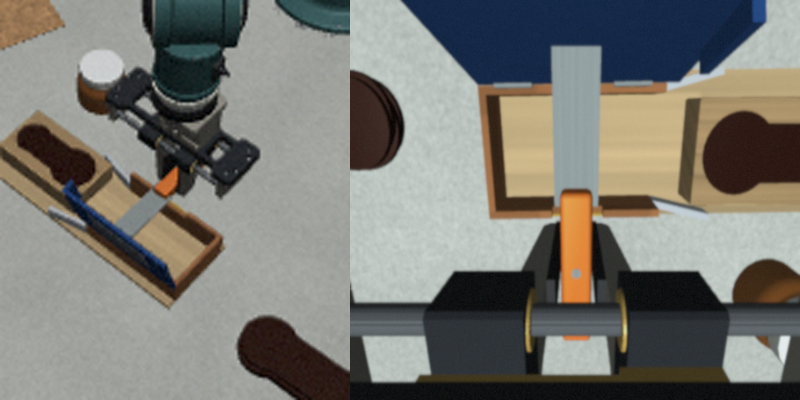

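The cover stands open at about 1.83 rad (edge near (266,210) in the scene picture), the chamber is empty and the block is on the apron. The blade goes back next.

```bash
python3 - <<'E'
from h import *
p=[450.1,-304.5]
robot.servo_line(cw(-115,0,100),feed=150); robot.servo_line(cw(-130,0,150),feed=150)
robot.movep(p+[90],down(-0.477)); st()
robot.servo_line(p+[20],feed=150); robot.servo_line(p+[7],feed=30); robot.hold(0.1); st('down')
grip(0.6); st('rel'); robot.servo_line(p+[130],feed=150)
look(['blade','blade_tip'],'b_w.png'); 
im,info=snap('wrist'); print(rect(im,info,'orange',26))
grip(0.0,30)
robot.movep(cw(-4,-290,130),down(TH)); st('over')
look(['block','lid_edge','hinge','case'],'b_top.png','top')
im,info=look(['block'],'c_w.png')
cv2.imwrite('pics/c.png',np.hstack([cv2.resize(cv2.imread('pics/b_w.png'),(400,300)),cv2.resize(cv2.imread('pics/c_w.png'),(400,300))]))
E
```

```text
t 24.97 [ 451.1 -302.7   90.3] F [-0.2 -0.4 -1.7] g 0.215 40.0
down t 26.27 [ 449.9 -304.7    7. ] F [-0.4 -0.6  1. ] g 0.215 40.0
rel t 26.94 [ 450.1 -304.5    7. ] F [ 0.7 -0.8  0.1] g 0.601 0.0
blade 0.9 [ 437.2 -299.9    4.1] [259. 189.]
blade 0.79 [ 210.8 -234.6    1.8] [295. 366.]
blade_tip 0.75 [ 538.8 -347.9   16.9] [254.  72.]
(array([ 439.3, -298.8]), array([19.2, 89.4]), 63.22, 208)
over t 29.9 [ 576.1 -120.3  129.6] F [0.1 0.6 0.4] g 0.003 0.0
block 0.85 [564.3  -9.8  12.2] [267. 176.]
lid_edge 0.7 [616.1 176.1 135.3] [198. 150.]
hinge 0.81 [588.4 174.9  48.9] [202. 165.]
case 0.75 [538.6 172.9  -0.7] [204. 184.]
case 0.23 [434.6 -62.   -3.7] [283. 221.]
block 0.74 [567.9  -4.1   4.2] [142. 170.]
```

View pics/c.png

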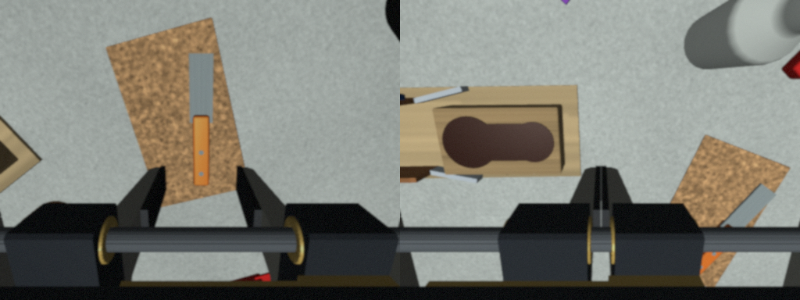

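The blade lies flat on the mat (200,130), and the block on the apron (500,138) is well aligned. I'll push it home.

```bash
python3 - <<'E'
from h import *
robot.servo_line(cw(-4,-290,16),feed=150); st('low')
robot.servo_line(cw(-4,-150,16),feed=80); st()
robot.servo_line(cw(-4,-95,16),feed=50); st()
for y in np.arange(-92,-70,2.0):
    robot.servo_line(cw(-4,y,16),feed=30)
    F=robot.observe()['contact_force']; f=F@np.array([-np.sin(TH),np.cos(TH),0]); print(y,round(f,1))
    if f<-8: break
st('home')
look(['block','lid_edge','case'],'d_s.png','scene'); look(['block','lid_edge','case'],'d_t.png','top')
a=cv2.imread('pics/d_s.png')[120:280,220:360]; b=cv2.imread('pics/d_t.png')[130:250,140:300]
cv2.imwrite('pics/d.png',np.hstack([cv2.resize(a,(350,400),interpolation=2),cv2.resize(b,(450,400),interpolation=2)]))
E
```

```text
low t 31.16 [ 577.6 -118.2   16.8] F [-0.   0.5  0.4] g 0.003 0.0
 t 33.06 [557.3  20.   16. ] F [ 0.1  0.1 -0.3] g 0.002 0.4
 t 34.31 [549.6  74.9  16. ] F [0.6 0.4 0.5] g 0.003 0.0
-92.0 -0.1
-90.0 -1.9
-88.0 -1.1
-86.0 -0.5
-84.0 -0.5
-82.0 -3.1
-80.0 -7.8
-78.0 -10.9
home t 36.31 [548.1  87.1  16. ] F [  1.  -10.9   4.5] g 0.003 5.8
block 0.68 [542.1 169.5   6.9] [280. 216.]
case 0.83 [5.373e+02 1.686e+02 4.000e-01] [281. 216.]
case 0.55 [ 447.7 -303.2   17.7] [217. 120.]
block 0.89 [540.1 169.1  11. ] [205. 183.]
lid_edge 0.85 [615.6 176.6 139.9] [197. 150.]
lid_edge 0.33 [ 442.9 -299.1    7.8] [365. 220.]
case 0.89 [ 5.371e+02  1.698e+02 -4.000e-01] [205. 184.]
```

View pics/d.png

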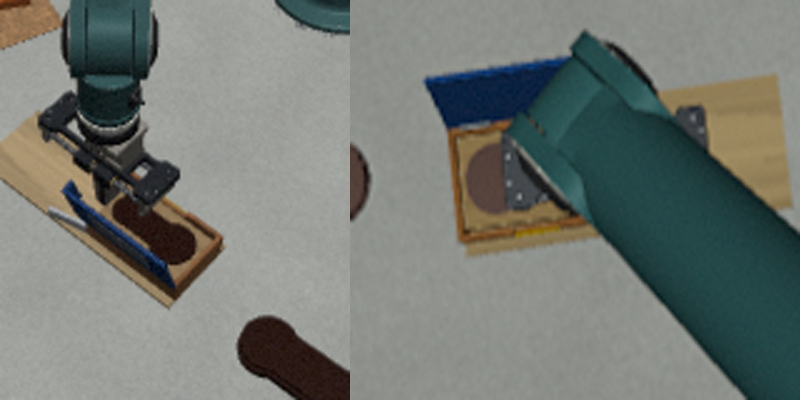

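The block is against the end wall (force rising to 11 N at the stop), and the cover still stands. Next: retract and push the cover shut from behind.

```bash
python3 - <<'E'
from h import *
robot.hold(0.2)
robot.servo_line(cw(-6,-140,16),feed=150); robot.servo_line(cw(-6,-140,230),feed=250)
look(['block','case'],'e_t.png','top')
robot.movep(cw(130,-10,230),down(TH)); 
look(['block','case','lid_edge'],'e_w.png','wrist')
robot.servo_line(cw(130,-10,118),feed=200); st('behind')
for x in range(115,24,-15):
    robot.servo_line(cw(x,-10,118),feed=60); st(x)
robot.servo_line(cw(30,-10,210),feed=200)
for k in range(3):
    look(['lid_edge'],f'g{k}.png','scene'); robot.hold(0.6); 
st()
E
```

```text
block 0.93 [540.5 167.3   5.9] [206. 183.]
block 0.27 [ 447.7 -302.5   12.5] [367. 219.]
case 0.87 [540.4 170.7  -1.5] [205. 183.]
behind t 40.32 [671.1 177.9 119.3] F [ 0.4 -0.3  1.1] g 0.006 0.0
115 t 40.72 [655.8 175.5 119. ] F [0.4 1.  0. ] g 0.001 0.0
100 t 41.12 [640.6 173.3 118.1] F [ 1.1 -0.2  0.2] g 0.008 0.0
85 t 41.52 [625.6 171.1 118.1] F [ 0.6 -0.3  1. ] g 0.005 0.0
70 t 41.92 [610.5 169.  118. ] F [-0.1  0.3 -0.2] g 0.005 0.0
55 t 42.32 [595.7 167.  118. ] F [-0.  -0.7  0. ] g 0.005 0.0
40 t 42.72 [580.9 164.9 118.1] F [ 0.9 -0.  -0. ] g 0.001 0.0
25 t 43.12 [566.2 162.8 118.1] F [-0.7  0.5 -0.1] g -0.003 0.0
lid_edge 0.8 [490.6 162.4  54.1] [291. 199.]
lid_edge 0.84 [491.4 163.1  47.3] [290. 200.]
lid_edge 0.57 [491.2 163.4  47.4] [291. 200.]
 t 45.83 [571.4 163.6 210. ] F [-0.4 -0.4 -0.1] g 0.005 0.0
```

```bash
python3 - <<'E'
from h import *
robot.movep(cw(-25,0,120),down(TH)); robot.servo_line(cw(-25,0,58),feed=120)
for z in np.arange(56,48,-1.0):
    robot.servo_line(cw(-25,0,z),feed=30); f=robot.observe()['contact_force'][2]; print(z,round(f,1))
    if f>5: break
robot.servo_line(cw(-25,0,150),feed=150); robot.movep([420,-120,300],down(TH)); st()
look(['lid_edge','block','blade','blade_grip'],'z_s.png','scene'); look(['lid_edge','blade','mat','jar','glue','soles'],'z_t.png','top')
a=cv2.imread('pics/z_s.png')[70:310,90:390]; b=cv2.imread('pics/z_t.png')[60:330,80:430]
cv2.imwrite('pics/z.png',np.hstack([cv2.resize(x,(400,340),interpolation=2) for x in (a,b)]))
E
```

```text
56.0 0.8
55.0 0.3
54.0 -0.4
53.0 -0.2
52.0 4.9
51.0 13.6
 t 50.58 [ 420.1 -119.5  299.7] F [1.3 0.6 0.6] g 0.008 0.0
lid_edge 0.8 [493.5 161.8  46. ] [290. 200.]
blade 0.77 [ 2.116e+02 -2.394e+02  1.000e-01] [274. 104.]
blade 0.69 [ 8.299e+02 -1.100e+02 -7.000e-01] [161. 209.]
blade_grip 0.6 [ 210.5 -252.1   11.3] [272. 100.]
blade_grip 0.59 [ 816.1 -111.     9.5] [164. 205.]
lid_edge 0.8 [498.4 158.7  46.4] [207. 197.]
blade 0.8 [ 445.4 -298.6    5.6] [365. 219.]
blade 0.78 [ 8.286e+02 -1.169e+02  7.000e-01] [304.  90.]
mat 0.78 [ 481.2 -292.7    2.7] [362. 207.]
mat 0.7 [ 5.409e+02  1.708e+02 -4.000e-01] [205. 183.]
jar 0.64 [431.8 -63.1  -4.6] [284. 222.]
glue 0.82 [ 7.079e+02 -2.276e+02 -3.000e-01] [341. 130.]
soles 0.63 [524.9 419.6   1.7] [120. 186.]
```

View pics/z.png

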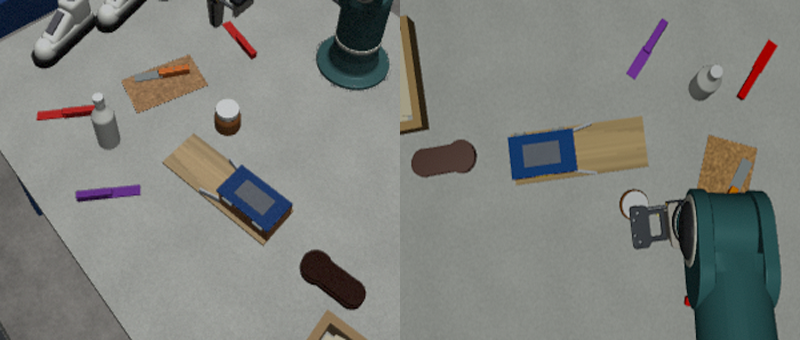

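The cover is shut flat (240,192) with contact at z = 52 mm. The apron is empty, the blade is on its mat (165,75), and the bystanders are unmoved.

```bash
python3 -c "
from h import *
print(robot.job_done())"
```

```text
the job is handed in; nothing more can be done
None
```

I handed the job in at about 51 s; no verdict came back. The last pictures and force readings show the cover shut over the block at the end wall, the blade flat on the cork mat, and the glue bottle, jar and soles where they stood.

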